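# Start and screw home the dust cap of the reference detector

### The job

The steel dust cap with the orange grip is only resting on top of its detector's thread. Without lifting it off, turn it backward (counter-clockwise from above) until its white pointer meets the white mark on the housing and the cap drops onto the thread, then screw it forward (clockwise) until the pointer is at the green mark, and let go. The blue-gripped cap is already tight: leave that detector alone, and do not push the black power sensor about.

Things in the scene. Friction and masses are not known exactly. Their poses are not given: they have to be found in the camera images.
- housing: Bolted-down detector housing to be closed: aluminium foot 100x100x8 mm, black barrel 82 mm across up to a shoulder at z = 45 mm, neck with coarse three-start right-hand thread up to z = 62 mm. Origin: centre of foot's underside, on the neck's axis, z up. Shoulder marks 36 mm off the axis: white (thread start) towards this frame's +x, green (home) 60 degrees clockwise of it, where stops end the thread.
- cap: Loose steel cap, black on top, 120 g: skirt 65 mm across, flat top at z = 19.5 mm; on it an orange grip bar, 46 mm long (along x), 14 wide (y), from z = 19.5 to 45.5 mm. Origin: centre of skirt's lower edge; z up. At first it rests on the thread, origin 57.5 mm above the housing's, up to 2 mm of play sideways. Down on the thread: 46.5 mm (11 mm lower).
- cap_pointer (a point): White pointer on the cap's flat top, 30 mm from its axis along the cap's +x, beside the grip's white end. It starts 30 to 55 degrees clockwise of the white mark. Within 12 degrees of the white mark the cap is free to go straight down 11 mm, by its weight or with the hand holding it; it then turns easily clockwise, and the thread draws it down the last 3 mm if need be.
- closed_housing: Second detector housing of the same shape, bolted down, its cap with a blue grip already screwed home (grip's top 92 mm above the worktop). Not to be touched. Origin: centre of the foot's underside.
- power_sensor: Loose black puck, 48 mm across, 26 mm high, with a round window, a bystander. Origin: centre of its underside.
There are look-alikes about, which are no part of the job. There is more than one size of the cap; the one meant has the size given above.

How it is judged:
On the way:
1. the cap, turned back to the white mark, has dropped at least 4 mm over the thread with its pointer within about 30 degrees of the white mark (z of cap in the frame of housing below 0.0535 m and y of cap_pointer in the frame of housing between -0.016 and 0.016 m and x of cap_pointer in the frame of housing above 0 m), for 0.1 s.
At the end, for the whole second after the job is handed in: The orange-gripped cap is at rest, level and down on its housing (its skirt's lower edge less than 50 mm above the housing's origin, against 46.5 mm fully down), and its pointer is at the green mark, not more than about 15 degrees short of it (z of cap in the frame of housing below 0.05 m and y of cap_pointer in the frame of housing below -0.0205 m and x of cap_pointer in the frame of housing above 0.003 m and angle between cap's own z axis and vertical below 0.1 rad and linear speed of cap below 0.02 m/s); the robot touches nothing.
It fails at once if the cap is lifted off the thread (more than 15 mm above where it rested) (z of cap in the frame of housing above 0.0725 m).
It fails at once if the detector with the blue-gripped cap is touched with more than 2 N (contact force between any of the arm, the fingers and closed_housing above 2 N).
It fails at once if the power sensor is pushed more than 30 mm (distance of power_sensor from where it was at the start of the episode above 0.03 m).
It also fails if it takes over 42 s, if anything falls off the work surface, if the arm or the gripper's body presses on something with over 40 N, if the wrist force passes 120 N, or if a joint passes its speed limit or range.

### The arm

A 6-joint arm with a two-finger parallel gripper is mounted at the origin on a cart in front of the work surface, level with it; the furniture and walls round the work are solid. World frame = base frame: x ahead of the robot, y to its left, z up, the work surface at z = 0. Lengths are in m, angles in rad, forces in N, time in s.
With the tool pointing down it reaches from about 0.35 to 0.975 m from the base axis. Payload 4.9 kg.
Tool frame: the origin (TCP) lies on the centre line of the jaws, within the pads' length; the fingertips stand 14 mm ahead of it and the grasp point (between the pads) lies 5 mm behind it (manip.nose_length is the distance from the TCP to the fingertips, in m); z points along the fingers, y is the line along which they close (so a half turn about z gives the same grasp; the last joint's range is limited). The gripper opens to 85 mm and grips with 20 to 120 N. Pads are 22 mm wide; open, the fingers measure 114 mm over their backs; the gripper's body (76 mm by 85 mm) begins 54 mm behind the grasp point. The pads swing forward as they close: fully open they stand 13 mm farther back than shut.
Start: joints at [1.048, 0.053, 1.613, -0, 1.476, -0.119], TCP at [0.246, 0.575, 0.245] pointing down, gripper open.
Joint ranges: [-3.01, 3.01], [-1.01, 2.22], [0.06, 2.58], [-1.02, 4.17], [0.09, 2.62], [-3.14, 3.14]. Speed limits (rad/s): [2.57, 2.57, 3.14, 3.14, 3.14, 3.14].

### API

Orientations are given as a unit quaternion [w, x, y, z].
In Python, from plant import manip, imaging gives the robot as it stands.
- The arm moves only by the tool play_rows, never from a script. Its argument "commands" is a list of rows, each a list of 6 numbers: the shift along the tool's x, y, z in mm, then the turn, a rotation vector about the tool's x, y, z in degrees. A call has 1 to 5 rows; each row shifts and turns the commanded pose from where the row before left it, along the tool's axes as they then stand; what a row does not reach is not made up. A row lasts 1/12 s, in which the tool goes at most 41.7 mm and 7.16 degrees, less where a joint would pass 70% of its speed; a pose out of reach is approached as far as the arm can. A call is refused whole if a number of a shift passes 41.7 or a number of a turn 7.16, either way. A call with a gripper value outside its range is refused whole. "hand" is the finger opening in mm, from 0 to 85.4, set as the call begins (left out, the last holds). The fingers move at their own pace and stop on an object; the grip force is fixed at half the most. Time passes only in rows, so rows that do not move let the fingers close. It gives the time, the measured TCP pose, the force, the opening and the grip force at its end, in the units of the state.
- manip.state(): the state, without advancing time (a new reading comes with each control period).
- imaging.grab_frame(name): name is "scene" or "top"; returns a dict with "image" (384x512x3 uint8, red, green, blue), "fx", "fy", "cx", "cy" (pixels), "R" (3x3) and "t" (3): a world point X has camera coordinates R X + t. Camera axes: x right, y down, z forward; pixel columns grow to the right and rows downward; lengths in m; the calibration is good to about 2 mm. A picture is of the moment at which its call begins. There is no depth.
- manip.job_done(): hands the job in; it is judged then, once.
The state is a dict: "time": time; "joint_pos": joint angles; "joint_vel": joint speeds; "joint_efforts": joint torques, N m; "tool_pos": TCP position; "tool_rot": TCP orientation; "contact_force": force on the tool from outside, world axes, zero at the start; "ft_torque": the same for the moment, N m; "gripper_width": opening from 0.0 (shut) to 1.0 (fully open); "grasp_force": force on a finger pad.
Only numpy, scipy, OpenCV 4.12 (cv2) and the standard library are available. Lean on these libraries where they do the work, as an engineer would, in place of code of your own. Each camera call takes 0.05 s, during which the arm holds its last target. There are 200 camera calls.

## Working session

There is one attempt and no reset: what is moved stays moved. The work goes in short steps, Python scripts to look and compute and a tool call to move; the robot and the scene stay as the last step left them, time stands still between calls to the robot, and variables do not carry over. Pictures are saved under pics/ and viewed, at most 10 in all, crops included, and the job is handed in when it is done.

Besides the shell and the picture viewer there is one more tool, called after "Emit:" as a command line: name --pt "numbers of a row" for each row, then --argument value for the rest. play_rows: Moves the arm, as the interface text tells. Its arguments: {"type":"object","properties":{"commands":{"type":"array","items":{"type":"array","items":{"type":"number"}}},"hand":{"type":"number"}},"required":["commands"]}

```bash
mkdir -p pics; python3 - <<'E'
from plant import manip, imaging
import cv2,pickle
for n in("scene","top"):
    f=imaging.grab_frame(n); pickle.dump(f,open(f"{n}.pkl","wb"))
    cv2.imwrite(f"pics/{n}0.png",f["image"][:,:,::-1]); print(n,f["fx"],f["cx"],f["cy"],f["R"],f["t"])
print(manip.state(), manip.nose_length)
E
```

```text
scene 426.8201253729431 255.93098340728508 185.01093512592303 [[ 0.8794321  -0.4760168   0.00268181]
 [-0.25499985 -0.47584972 -0.84174944]
 [ 0.40196301  0.73957762 -0.53986173]] [-0.52095901  0.13919117  0.87619833]
top 376.76555453860516 250.11733685502432 193.93070814131184 [[-0.01942272 -0.99956981  0.02197618]
 [-0.99503085  0.0171783  -0.09807404]
 [ 0.09765433 -0.02377184 -0.99493645]] [-0.102139    0.51979513  0.91154532]
{'time': 0.1, 'joint_pos': array([ 1.04798657e+00,  5.32904805e-02,  1.61418993e+00, -2.29729145e-05,
        1.47601847e+00, -1.19004972e-01]), 'joint_vel': array([-0.00049945, -0.000375  , -0.00419285, -0.00240224,  0.00071275,
       -0.00054919]), 'joint_efforts': array([-5.12483475e-04, -3.94901955e+01, -3.71366501e+01, -1.19986848e-04,
        3.82849452e-03, -2.67474388e-05]), 'tool_pos': array([0.24530294, 0.57424337, 0.24416631]), 'tool_rot': array([-2.89787496e-04,  2.00532275e-01,  9.79686633e-01, -9.08060903e-04]), 'contact_force': array([ 0.83418997,  0.13346068, -0.33274708]), 'ft_torque': array([ 0.00211143,  0.04002086, -0.04655995]), 'grasp_force': 0.0, 'gripper_width': 1.0001549362812407} 0.014
```

View pics/scene0.png

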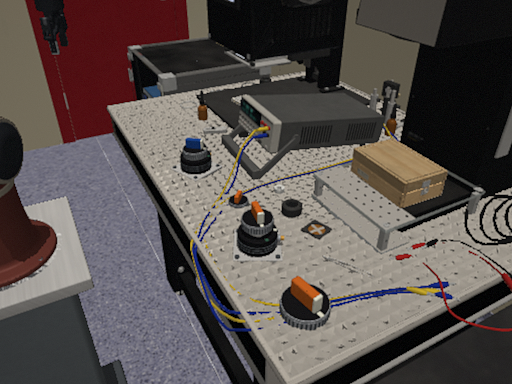

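View pics/top0.png

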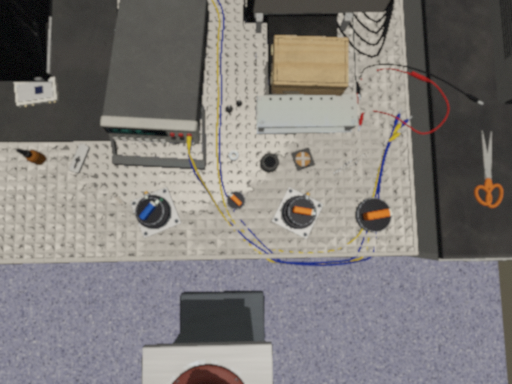

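Three orange-gripped caps appear in the top view. The one at (300,211) sits on a housing. The one at (236,200) is small and lies on the bench, and the one at (375,215) is large and also on the bench. The blue cap is at (153,211) and the puck is at (269,162). The cap at (300,211) fits the description, so I'll enlarge it to confirm.

```bash
cat > h.py <<'E'
import numpy as np,pickle,cv2
def proj(f,X):
    c=f["R"]@np.array(X)+f["t"]; return np.array([f["fx"]*c[0]/c[2]+f["cx"],f["fy"]*c[1]/c[2]+f["cy"]])
def back(f,uv,z):
    d=f["R"].T@np.array([(uv[0]-f["cx"])/f["fx"],(uv[1]-f["cy"])/f["fy"],1]); o=-f["R"].T@f["t"]
    return o+d*(z-o[2])/d[2]
E
python3 - <<'E'
from h import *
t=pickle.load(open("top.pkl","rb")); s=pickle.load(open("scene.pkl","rb"))
a=cv2.resize(t["image"][181:241,268:333],None,fx=6,fy=6,interpolation=cv2.INTER_CUBIC)
b=cv2.resize(s["image"][195:265,225:290],None,fx=6,fy=6,interpolation=cv2.INTER_CUBIC)
c=np.zeros((420,790,3),np.uint8); c[:360,:390]=a;c[:420,400:790]=b
cv2.imwrite("pics/crop.png",c[:,:,::-1])
for uv,z in (((301,211),.1),((153,211),.09),((269,162),.026),((375,215),.04),((236,200),.03)): print(back(t,uv,z))
E
```

```text
[ 0.46933274 -0.22573724  0.1       ]
[0.47606495 0.11381134 0.09      ]
[ 0.59778618 -0.16075281  0.026     ]
[ 0.4591707  -0.41745931  0.04      ]
[ 0.5030174 -0.0763369  0.03     ]
```

View pics/crop.png

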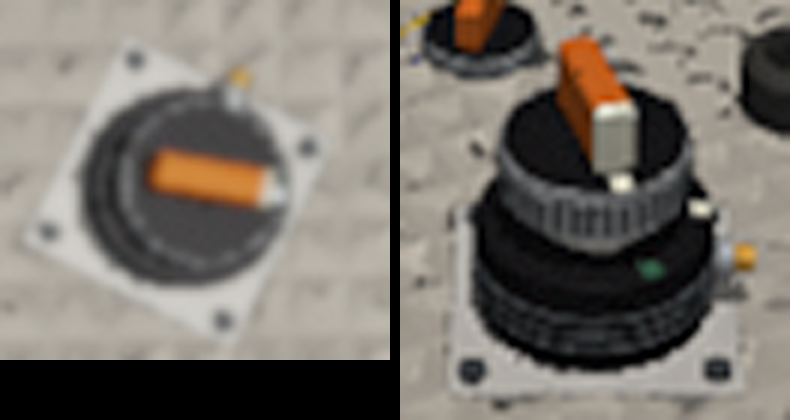

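The crop confirms it. The left side (top view) shows a ribbed steel cap with an orange bar on its housing, white end at about (314,212). The right side (scene view) shows the cap pointer at (262,225.5), the white shoulder mark at (275,230) and the green mark at (267,240).

```bash
python3 - <<'E'
from h import *
t=pickle.load(open("top.pkl","rb")); s=pickle.load(open("scene.pkl","rb"))
T=lambda u,v:((u+.5)/6-.5+268,(v+.5)/6-.5+181)
S=lambda u,v:((u-400+.5)/6-.5+225,(v+.5)/6-.5+195)
sc=[back(t,T(*p),.008) for p in((135,60),(308,147),(222,320),(48,232))]; H=np.mean(sc,0); print("H top",H)
print("H scene from corners/screws", [back(s,S(*p),.008) for p in((472,370),(717,370))], sc)
ang=lambda v:np.degrees(np.arctan2(v[1],v[0]))
w=back(s,S(702,209),.045);g=back(s,S(650,268),.045);p=back(s,S(622,183),.077)
# solve H from marks: w at angle a, g at a-60, each .036
m=(w+g)/2; d=w-g; print("w,g",w,g,np.linalg.norm(d))
for sgn in(1,-1):
    n=sgn*np.array([d[1],-d[0],0])/np.linalg.norm(d); c=m+n*.036*np.cos(np.pi/6); print("H marks",c,ang(w-c),ang(g-c),ang(p-c))
print("pointer",p,"wrt Htop",ang(w-H),ang(g-H),ang(p-H))
print("screw axes",[ang(sc[i]-H) for i in range(4)])
e=[back(t,T(*q),.103) for q in((152,168),(277,187))]; print("grip ends",e,ang(e[1]-e[0]),np.linalg.norm(e[1]-e[0]),(e[0]+e[1])/2)
# grip end scene top: white end-top center and far end
e=[back(s,S(*q),.103) for q in((615,107),(577,43))]; print("scene grip",e,ang(e[0]-e[1]),(e[0]+e[1])/2,np.linalg.norm(e[0]-e[1]))
E
```

```text
H top [ 0.47122513 -0.23083813  0.008     ]
H scene from corners/screws [array([ 0.4154826, -0.2451034,  0.008    ]), array([ 0.48776789, -0.28395332,  0.008     ])] [array([ 0.52647831, -0.21412387,  0.008     ]), array([ 0.48815468, -0.28651575,  0.008     ]), array([ 0.41599317, -0.24749673,  0.008     ]), array([ 0.45427436, -0.17521616,  0.008     ])]
w,g [ 0.50264547 -0.24695156  0.045     ] [ 0.4717286  -0.26557228  0.045     ] 0.03609132966892784
H marks [ 0.50327225 -0.28296896  0.045     ] 90.99696314870405 151.1227650240521 145.7147022048848
H marks [ 0.47110183 -0.22955488  0.045     ] -28.877234975947996 -89.00303685129613 -101.54400576389635
pointer [ 0.46545773 -0.25718786  0.077     ] wrt Htop -27.1503102777527 -89.16955135575647 -102.34613590016518
screw axes [np.float64(16.830727068352775), np.float64(-73.08738345435141), np.float64(-163.2160755434283), np.float64(106.9485803901644)]
grip ends [array([ 0.4750389 , -0.20692685,  0.103     ]), array([ 0.46693543, -0.25442157,  0.103     ])] -99.682467264328 0.04818106620798888 [ 0.47098717 -0.23067421  0.103     ]
scene grip [array([ 0.46627142, -0.25056876,  0.103     ]), array([ 0.47248226, -0.21317488,  0.103     ])] -99.43029708876229 [ 0.46937684 -0.23187182  0.103     ] 0.03790615580509918
```

Emit:
play_rows --pt "-25 -31 0 0 0 0" --pt "-25 -31 0 0 0 0" --pt "-25 -31 0 0 0 0" --pt "-25 -31 0 0 0 0" --pt "-25 -31 0 0 0 0" --hand 85

```text
time: 0.52
tool_pos: [0.2994, 0.3812, 0.2446]
tool_rot: [-0.0, 0.2, 0.98, -0.0]
contact_force: [0.8, -0.5, 0.9]
gripper_width: 0.997
grasp_force: 0.0
```

Emit:
play_rows --pt "-25 -31 0 0 0 0" --pt "-25 -31 0 0 0 0" --pt "-25 -31 0 0 0 0" --pt "-25 -31 0 0 0 0" --pt "-25 -31 0 0 0 0"

```text
time: 0.93
tool_pos: [0.3534, 0.1897, 0.2449]
tool_rot: [0.0, 0.2, 0.98, -0.0]
contact_force: [1.4, -0.2, 0.6]
gripper_width: 0.996
grasp_force: 0.0
```

Emit:
play_rows --pt "-25 -31 0 0 0 0" --pt "-25 -31 0 0 0 0" --pt "-25 -31 0 0 0 0" --pt "-25 -31 0 0 0 0" --pt "-25 -31 0 0 0 0"

```text
time: 1.35
tool_pos: [0.4075, -0.0022, 0.2451]
tool_rot: [0.0, 0.201, 0.98, 0.0]
contact_force: [0.9, 0.5, 0.6]
gripper_width: 0.996
grasp_force: 0.0
```

Emit:
play_rows --pt "-25 -31 0 0 0 0" --pt "-25 -31 0 0 0 0" --pt "-25 -31 0 0 0 0" --pt "-25 -31 0 0 0 0" --pt "-25 -31 0 0 0 0"

```text
time: 1.77
tool_pos: [0.4616, -0.1939, 0.2448]
tool_rot: [-0.0, 0.201, 0.98, 0.0]
contact_force: [0.9, -0.5, 0.3]
gripper_width: 0.997
grasp_force: 0.0
```

Emit:
play_rows --pt "0 0 0 0 0 7" --pt "0 0 0 0 0 7" --pt "0 0 0 0 0 7" --pt "0 0 0 0 0 7" --pt "0 0 0 0 0 7"

```text
time: 2.18
tool_pos: [0.4614, -0.1919, 0.2446]
tool_rot: [-0.001, 0.489, 0.872, 0.0]
contact_force: [0.6, 0.0, 0.6]
gripper_width: 0.999
grasp_force: 0.0
```

Emit:
play_rows --pt "0 0 0 0 0 7" --pt "0 0 0 0 0 7" --pt "0 0 0 0 0 7" --pt "0 0 0 0 0 7" --pt "0 0 0 0 0 7"

```text
time: 2.6
tool_pos: [0.4614, -0.1917, 0.2447]
tool_rot: [-0.001, 0.728, 0.685, -0.0]
contact_force: [-0.1, 0.7, 0.0]
gripper_width: 0.997
grasp_force: 0.0
```

Emit:
play_rows --pt "0 0 0 0 0 6" --pt "0 0 0 0 0 0" --pt "0 0 0 0 0 0"

```text
time: 2.85
tool_pos: [0.4615, -0.1917, 0.2449]
tool_rot: [-0.0, 0.76, 0.65, -0.0]
contact_force: [-0.1, 0.0, 0.6]
gripper_width: 0.999
grasp_force: 0.0
```

Emit:
play_rows --pt "-18 7 10 0 0 0.5" --pt "-19 8 20 0 0 0" --pt "0 0 35 0 0 0" --pt "0 0 35 0 0 0" --pt "0 0 0 0 0 0"

```text
time: 3.27
tool_pos: [0.4661, -0.2282, 0.1372]
tool_rot: [-0.007, 0.763, 0.646, -0.002]
contact_force: [-1.2, 1.2, -1.9]
gripper_width: 0.996
grasp_force: 0.0
```

Emit:
play_rows --pt "0 0 0 0 0 0"

```text
time: 3.35
tool_pos: [0.469, -0.2299, 0.1432]
tool_rot: [-0.003, 0.764, 0.646, -0.001]
contact_force: [1.0, 0.8, 1.0]
gripper_width: 0.995
grasp_force: 0.0
```

```bash
python3 - <<'E'
from plant import manip, imaging
from h import *
s=imaging.grab_frame("scene");t=imaging.grab_frame("top")
c=np.zeros((480,780,3),np.uint8)
c[:,:390]=cv2.resize(s["image"][185:265,225:290],None,fx=6,fy=6,interpolation=cv2.INTER_CUBIC)
c[:,390:]=cv2.resize(t["image"][171:251,268:333],None,fx=6,fy=6,interpolation=cv2.INTER_CUBIC)
cv2.imwrite("pics/c2.png",c[:,:,::-1])
E
```

```text
(no output)
```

View pics/c2.png

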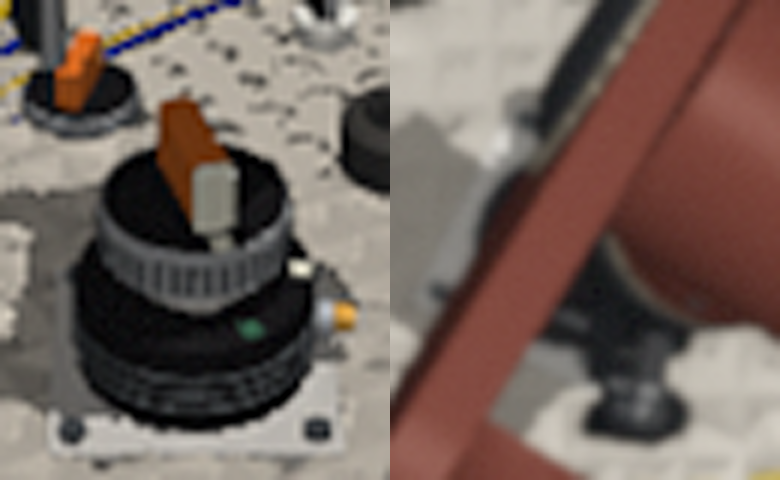

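Left (scene view): the cap hasn't moved, with its pointer at about (262,225). The gripper doesn't show in this crop. Right (top view): the arm hides the cap. I'll look at the full scene frame to see where the fingers are.

```bash
python3 - <<'E'
from plant import manip, imaging
from h import *
s=imaging.grab_frame("scene"); st=manip.state(); p=st["tool_pos"]; print(p,st["tool_rot"],st["time"])
print(proj(s,p),proj(s,p+[.05,-.008,0]),proj(s,p-[.05,-.008,0]))
cv2.imwrite("pics/s3.png",cv2.resize(s["image"][60:280,150:400],None,fx=2.6,fy=2.6)[:,:,::-1])
E
```

```text
[ 0.47196525 -0.23167259  0.14830454] [2.22760457e-03 7.63686109e-01 6.45583618e-01 5.98366595e-04] 3.5
[258.43588997 187.23602697] [283.00221101 182.59171243] [232.99895321 192.04493324]
```

View pics/s3.png

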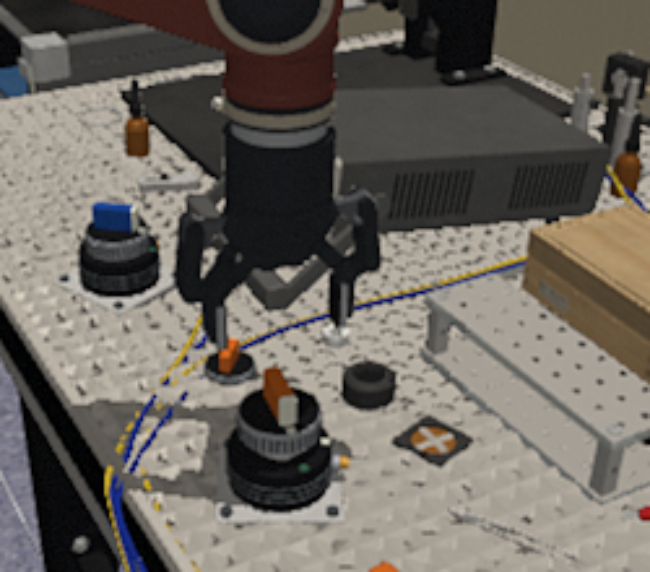

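The fingers straddle the bar and line up with it. I'll descend and grip.

Emit:
play_rows --pt "0 0 16 0 0 0" --pt "0 0 16 0 0 0" --pt "0 0 12 0 0 0" --pt "0 0 4 0 0 0" --pt "0 0 0 0 0 0"

```text
time: 3.92
tool_pos: [0.4704, -0.2307, 0.0973]
tool_rot: [-0.0, 0.764, 0.645, -0.0]
contact_force: [0.1, 0.5, -0.1]
gripper_width: 0.999
grasp_force: 0.0
```

Emit:
play_rows --pt "0 0 0 0 0 0" --pt "0 0 0 0 0 0" --pt "0 0 0 0 0 0" --pt "0 0 0 0 0 0"

```text
time: 4.25
tool_pos: [0.471, -0.2311, 0.0982]
tool_rot: [0.001, 0.764, 0.645, 0.0]
contact_force: [0.5, 0.5, 0.3]
gripper_width: 0.995
grasp_force: 0.0
```

Emit:
play_rows --pt "0 0 0 0 0 0" --pt "0 0 0 0 0 0" --pt "0 0 0 0 0 0" --pt "0 0 0 0 0 0" --pt "0 0 0 0 0 0" --hand 0

```text
time: 4.67
tool_pos: [0.4704, -0.2308, 0.0973]
tool_rot: [-0.0, 0.764, 0.645, -0.0]
contact_force: [0.5, 0.7, -0.2]
gripper_width: 0.294
grasp_force: 0.0
```

Emit:
play_rows --pt "0 0 0 0 0 0" --pt "0 0 0 0 0 0" --pt "0 0 0 0 0 0" --pt "0 0 0 0 0 0" --pt "0 0 0 0 0 0"

```text
time: 5.08
tool_pos: [0.4705, -0.2309, 0.0974]
tool_rot: [0.0, 0.764, 0.645, -0.0]
contact_force: [-0.3, -0.8, 1.4]
gripper_width: 0.15
grasp_force: 60.5
```

Emit:
play_rows --pt "0 0 0 0 0 -5" --pt "0 0 0 0 0 -5" --pt "0 0 0 0 0 -5" --pt "0 0 0 0 0 -5" --pt "0 0 0 0 0 -5"

```text
time: 5.5
tool_pos: [0.4705, -0.2309, 0.0975]
tool_rot: [0.0, 0.605, 0.797, -0.0]
contact_force: [-1.5, -0.4, 1.8]
gripper_width: 0.146
grasp_force: 60.6
```

Emit:
play_rows --pt "0 0 0 0 0 -5" --pt "0 0 0 0 0 -5" --pt "0 0 0 0 0 -5" --pt "0 0 0 0 0 -5" --pt "0 0 0 0 0 -5"

```text
time: 5.92
tool_pos: [0.4705, -0.2309, 0.0974]
tool_rot: [0.0, 0.418, 0.909, -0.0]
contact_force: [-0.2, -0.5, 0.8]
gripper_width: 0.151
grasp_force: 60.5
```

Emit:
play_rows --pt "0 0 0 0 0 -5" --pt "0 0 0 0 0 -5" --pt "0 0 0 0 0 -5" --pt "0 0 0 0 0 -5" --pt "0 0 0 0 0 -1"

```text
time: 6.33
tool_pos: [0.4701, -0.2306, 0.0967]
tool_rot: [-0.0, 0.246, 0.969, 0.0]
contact_force: [-0.0, -1.0, -1.0]
gripper_width: 0.149
grasp_force: 60.2
```

```bash
python3 - <<'E'
from plant import manip, imaging
from h import *
s=imaging.grab_frame("scene"); st=manip.state(); print({k:np.round(st[k],3) for k in("tool_pos","tool_rot","contact_force","ft_torque","grasp_force")})
cv2.imwrite("pics/s4.png",cv2.resize(s["image"][160:270,205:310],None,fx=5,fy=5,interpolation=cv2.INTER_CUBIC)[:,:,::-1])
E
```

```text
{'tool_pos': array([ 0.47 , -0.231,  0.097]), 'tool_rot': array([-0.   ,  0.247,  0.969,  0.   ]), 'contact_force': array([ 0.557,  0.14 , -1.446]), 'ft_torque': array([-0.036,  0.026,  0.05 ]), 'grasp_force': np.float64(60.196)}
```

View pics/s4.png

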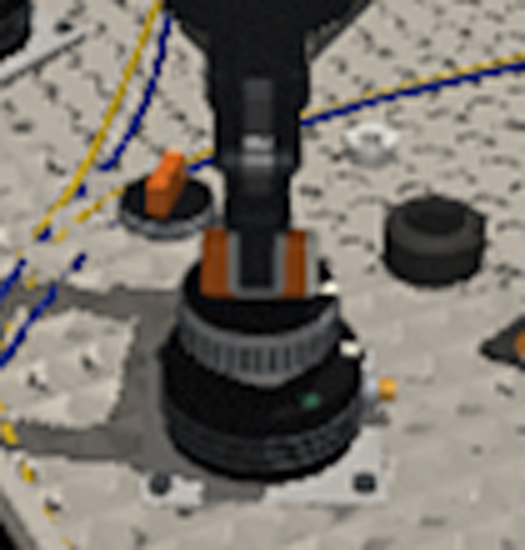

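Picture: the pointer, at about (271,217), lines up radially with the white mark at (275,229). The wrist force fell by the cap's weight, so the cap is free. I'll lower it in the hand.

Emit:
play_rows --pt "0 0 1.5 0 0 0" --pt "0 0 1.5 0 0 0" --pt "0 0 1 0 0 0" --pt "0 0 0 0 0 0"

```text
time: 6.72
tool_pos: [0.4702, -0.2307, 0.0928]
tool_rot: [-0.0, 0.248, 0.969, 0.0]
contact_force: [-0.0, 1.0, -1.7]
gripper_width: 0.144
grasp_force: 60.2
```

Emit:
play_rows --pt "0 0 1 0 0 0" --pt "0 0 1 0 0 0" --pt "0 0 1 0 0 0" --pt "0 0 0 0 0 0"

```text
time: 7.05
tool_pos: [0.4704, -0.2307, 0.09]
tool_rot: [-0.0, 0.247, 0.969, 0.0]
contact_force: [-0.7, -0.1, -1.1]
gripper_width: 0.148
grasp_force: 60.2
```

Emit:
play_rows --pt "0 0 1 0 0 0" --pt "0 0 1 0 0 0" --pt "0 0 0.5 0 0 0" --pt "0 0 0 0 0 0" --pt "0 0 0 0 0 0"

```text
time: 7.47
tool_pos: [0.4705, -0.2308, 0.0878]
tool_rot: [-0.0, 0.247, 0.969, -0.0]
contact_force: [-0.1, -0.3, -1.6]
gripper_width: 0.147
grasp_force: 60.2
```

Emit:
play_rows --pt "0 0 0.5 0 0 0" --pt "0 0 0 0 0 0" --pt "0 0 0 0 0 0"

```text
time: 7.72
tool_pos: [0.4705, -0.2308, 0.0873]
tool_rot: [0.0, 0.247, 0.969, -0.0]
contact_force: [-0.4, -0.3, -2.3]
gripper_width: 0.147
grasp_force: 60.2
```

Emit:
play_rows --pt "0 0 0 0 0 5" --pt "0 0 0 0 0 5" --pt "0 0 0 0 0 5" --pt "0 0 0 0 0 5" --pt "0 0 0 0 0 0"

```text
time: 8.13
tool_pos: [0.4705, -0.2309, 0.0874]
tool_rot: [0.0, 0.412, 0.911, -0.0]
contact_force: [0.5, -0.5, -1.4]
gripper_width: 0.149
grasp_force: 60.2
```

Emit:
play_rows --pt "0 0 0 0 0 5" --pt "0 0 0 0 0 5" --pt "0 0 0 0 0 5" --pt "0 0 0 0 0 5" --pt "0 0 0 0 0 0"

```text
time: 8.55
tool_pos: [0.4705, -0.2308, 0.0873]
tool_rot: [0.0, 0.563, 0.826, -0.0]
contact_force: [-0.3, 0.6, -0.8]
gripper_width: 0.149
grasp_force: 60.2
```

Emit:
play_rows --pt "0 0 0 0 0 4" --pt "0 0 0 0 0 4" --pt "0 0 0 0 0 4" --pt "0 0 0 0 0 4" --pt "0 0 0 0 0 0"

```text
time: 8.97
tool_pos: [0.4705, -0.2308, 0.0873]
tool_rot: [0.0, 0.672, 0.74, -0.0]
contact_force: [0.8, -0.1, -1.4]
gripper_width: 0.146
grasp_force: 60.2
```

```bash
python3 - <<'E'
from plant import manip, imaging
from h import *
s=imaging.grab_frame("scene"); st=manip.state(); print({k:np.round(st[k],4) for k in("tool_pos","tool_rot","contact_force","ft_torque","grasp_force")})
cv2.imwrite("pics/s5.png",cv2.resize(s["image"][160:270,205:310],None,fx=5,fy=5,interpolation=cv2.INTER_CUBIC)[:,:,::-1])
E
```

```text
{'tool_pos': array([ 0.4705, -0.2308,  0.0873]), 'tool_rot': array([0.    , 0.6717, 0.7408, 0.    ]), 'contact_force': array([ 0.6203,  0.3586, -1.3347]), 'ft_torque': array([-0.014 , -0.0087,  0.0208]), 'grasp_force': np.float64(60.2183)}
```

View pics/s5.png

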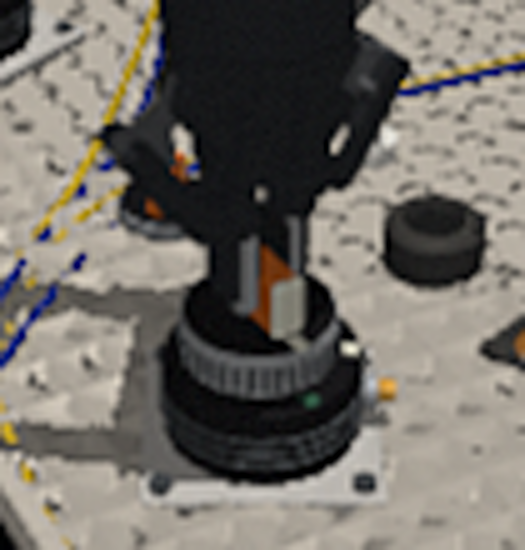

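Picture: the cap is low, with its pointer at about (265,228) nearly over the green mark at (267,240). I'll finish the turn and press down lightly.

Emit:
play_rows --pt "0 0 0.5 0 0 1.5" --pt "0 0 0.5 0 0 1.5" --pt "0 0 0 0 0 0" --pt "0 0 0 0 0 0"

```text
time: 9.35
tool_pos: [0.4708, -0.231, 0.0865]
tool_rot: [0.0, 0.691, 0.723, 0.0]
contact_force: [1.0, -1.0, -0.3]
gripper_width: 0.149
grasp_force: 60.3
```

```bash
python3 - <<'E'
from plant import manip
import numpy as np
st=manip.state(); print({k:np.round(st[k],4) for k in("tool_pos","tool_rot","contact_force","ft_torque","grasp_force")})
E
```

```text
{'tool_pos': array([ 0.4708, -0.231 ,  0.0865]), 'tool_rot': array([4.000e-04, 6.913e-01, 7.226e-01, 2.000e-04]), 'contact_force': array([ 1.0003, -0.9754, -0.2551]), 'ft_torque': array([-0.019 , -0.2432,  0.0422]), 'grasp_force': np.float64(60.2707)}
```

Seated: the weight has come off the wrist and the angle is 59° from white. I'll release and back off.

Emit:
play_rows --pt "0 0 0 0 0 0" --pt "0 0 0 0 0 0" --pt "0 0 0 0 0 0" --pt "0 0 0 0 0 0" --pt "0 0 0 0 0 0" --hand 60

```text
time: 9.77
tool_pos: [0.4705, -0.2309, 0.0864]
tool_rot: [0.0, 0.692, 0.722, -0.0]
contact_force: [0.3, 0.4, -0.7]
gripper_width: 0.699
grasp_force: 0.0
```

Emit:
play_rows --pt "0 0 -5 0 0 0" --pt "0 0 -15 0 0 0" --pt "0 0 -30 0 0 0" --pt "0 0 -30 0 0 0" --pt "0 0 -30 0 0 0"

```text
time: 10.18
tool_pos: [0.4702, -0.2306, 0.1976]
tool_rot: [-0.0, 0.692, 0.722, -0.0]
contact_force: [0.2, -0.4, -0.6]
gripper_width: 0.704
grasp_force: 0.0
```

Emit:
play_rows --pt "0 0 0 0 0 0" --pt "0 0 0 0 0 0" --pt "0 0 0 0 0 0" --pt "0 0 0 0 0 0"

```text
time: 10.52
tool_pos: [0.4697, -0.2303, 0.1946]
tool_rot: [-0.001, 0.692, 0.722, -0.0]
contact_force: [0.2, -0.6, -0.1]
gripper_width: 0.702
grasp_force: 0.0
```

```bash
python3 - <<'E'
from plant import manip, imaging
from h import *
s=imaging.grab_frame("scene")
cv2.imwrite("pics/s6.png",cv2.resize(s["image"][160:270,205:310],None,fx=5,fy=5,interpolation=cv2.INTER_CUBIC)[:,:,::-1])
E
```

```text
(no output)
```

View pics/s6.png

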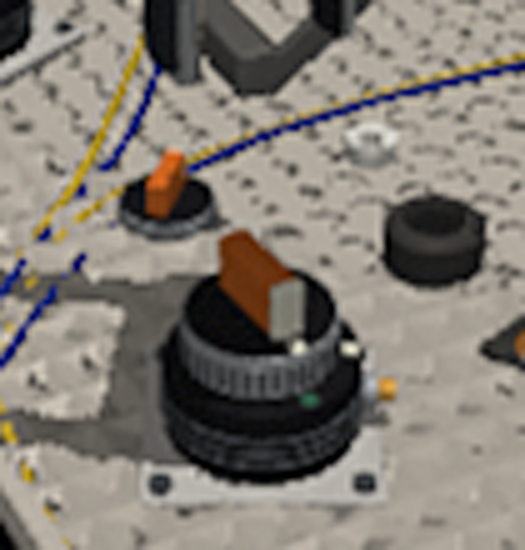

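Picture: the cap is low and level, its pointer at (264,229) beside the green mark at (267,240). The hand is clear and the puck hasn't moved. I'll check the pointer angle numerically, and hand in if it is good.

```bash
python3 - <<'E'
from plant import manip
from h import *
s=pickle.load(open("scene.pkl","rb"))
p=back(s,(204.6+298.5/5,159.6+347.5/5),.066)-[.4712,-.2302,0]
a=np.radians(-28.3); x=p[0]*np.cos(a)+p[1]*np.sin(a); y=-p[0]*np.sin(a)+p[1]*np.cos(a); print(p,x,y)
if y<-.0215 and x>.005: print(manip.job_done())
E
```

```text
[-0.00030808 -0.02841957  0.066     ] 0.013202123967616436 -0.025168847752248903
the job is handed in; nothing more can be done
None
```

The orange-gripped cap was turned back to the white mark and lowered onto its thread, then screwed clockwise to the green mark (pointer about 60° from white) and released; the job is handed in, but the verdict was not shown.

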